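# Load the kayak rack's ball strip and hold it to the sprung fence

## Robot

A 7-joint arm with a two-finger parallel gripper is mounted at the origin on the work surface. World frame = base frame: x ahead of the robot, y to its left, z up, the work surface at z = 0. Lengths are in m, angles in rad, forces in N, time in s.
With the tool pointing down it reaches from about 0.425 to 0.925 m from the base axis. Payload 6.8 kg.
Tool frame: the origin (TCP) lies midway between the tips of the shut fingers; the grasp point (between the pads) lies 19 mm behind it; z points along the fingers, y is the line along which they close (so a half turn about z gives the same grasp; the last joint's range is limited). The gripper opens to 85 mm and grips with 20 to 120 N. Pads are 22 mm wide; open, the fingers measure 114 mm over their backs; the gripper's body (76 mm by 85 mm) begins 54 mm behind the grasp point. The pads swing forward as they close: fully open they stand 13 mm farther back than shut.
Start: joints at [1.199, 0.477, 0.022, 1.555, -0.011, 1.109, -0.083], TCP at [0.176, -0.652, 0.231] pointing down, gripper open.
Joint ranges: [-2.96, 2.96], [-0.34, 2.1], [-1.41, 1.46], [0.24, 2.44], [-1.37, 4.51], [0.17, 1.92], [-2.96, 2.96]. Speed limits (rad/s): [2.39, 2.39, 3.14, 3.14, 3.14, 3.14, 3.14].

## Interface

Orientations are given as a 3x3 rotation matrix whose columns are the frame's x, y, z axes.
In Python, from cell import manip gives the robot as it stands. The module is installed in compiled form; this text tells all that it offers.
- The arm moves only by the tool carry_out, never from a script. Its argument "increments" is a list of rows, each a list of 4 numbers: the shift along the world's x, y, z in m, then the turn about the world's z in rad. A call has 1 to 12 rows; each row is the pose to reach, as a shift and turn from the pose commanded when the call began; what a row does not reach only later rows make up. A row lasts 1/10 s, in which the tool goes at most 50 mm and 8.59 degrees, less where a joint would pass 70% of its speed; a pose out of reach is approached as far as the arm can. A call with a gripper value outside its range is refused whole. "claw" is the gripper command: -1 is shut, 1 is fully open, values between are in proportion, set as the call begins (left out, the last holds). The fingers move at their own pace and stop on an object; the grip force is fixed at half the most. Time passes only in rows, so rows that repeat a pose let the fingers close. It gives the time, the measured TCP pose, the force, the opening and the grip force at its end, in the units of the state.
- manip.sense(): the state, without advancing time (a new reading comes with each control period).
- manip.read_camera(name): name is "side" or "top" or "wrist"; returns a dict with "frame" (400x640x3 uint8, red, green, blue), "K" (3x3 intrinsics, pixels), "rvec" (rotation vector, rad) and "tvec" (3), from world to camera coordinates, as OpenCV has them. Camera axes: x right, y down, z forward; pixel columns grow to the right and rows downward; lengths in m; the calibration is good to about 2 mm. A picture is of the moment at which its call begins. There is no depth.
- manip.sign_off(): hands the job in; it is judged then, once.
The state is a dict: "clock": time; "q": joint angles; "joint_vel": joint speeds; "joint_torque": joint torques, N m; "position": TCP position; "eef_rot": TCP orientation; "wrist_force": force on the tool from outside, world axes, zero at the start; "ft_torque": the same for the moment, N m; "grip_width": finger opening in m; "finger_force": force on a finger pad.
Only numpy, scipy, OpenCV 4.12 (cv2) and the standard library are available. Lean on these libraries where they do the work, as an engineer would, in place of code of your own. Each camera call takes 0.05 s, during which the arm holds its last target. There are 200 camera calls.

## Task

Put the two orange balls from the green tray into the two empty wells of the silvery roller strip for the kayak rack, one ball per well, while the strip still stands clear of the blue fence. Then push the loaded strip flat against the blue sprung fence until the black pointer stands in the green part of the gauge, never in the red, and finish while still holding it there with a steady push so that I can screw it down. Leave the screwdriver, the glue bottle and the tin of screws where they are.

Things in the scene. Friction and masses are not known exactly. Their poses are not given: they have to be found in the camera images.
- jig: Plywood jig board fixed to the bench, 290 (x) x 250 (y) x 15 mm thick; origin at the centre of its underside on the bench. Its +x axis is the pushing direction, towards the fence (world +x within 0.3 rad); y runs along the fence. The strip lies loose on the board. A grey fixed housing 45 x 210 mm, 30 mm high over the board, stands at x = +95 to +140 mm with the gauge on top.
- fence (a joint): Travel (m) of the blue sprung fence bar, 0 at rest to 0.045 at its stop, growing as it is pushed along the jig's +x. Spring 500 N/m with no preload, so the pushing force is 0.5 N per mm. The black pointer on the bar shows the travel on the gauge on the housing: white 0-14 mm, green 14-30 mm (7-15 N), white 30-36 mm, red beyond 36 mm.
- fence_face (a point): Centre of the front face of the blue fence bar, 10 mm above the board; moves with the bar. Axes as the jig's; x points from the face into the bar. At rest it lies at jig x = +40 mm, y = 0. The bar is 20 mm thick, 220 mm long, its top 27 mm above the board.
- strip: Silvery metal roller strip with three black-floored wells, the middle one already holding a ball, loose on the jig board: 50 (x) x 200 (y) x 20 mm high, about 0.45 kg; origin at the centre of its underside, 15 mm above the bench. At its middle it starts 45-70 mm clear of the fence bar, its +x axis roughly along the jig's.
- strip_mid (a point): Centre of the strip, 10 mm above its underside; axes as the strip's. The long side to push on lies 25 mm towards -x of it.
- well_0 (a point): Centre of the mouth of a well of the strip, level with its top, at y = -60 mm of the strip's middle. Round, 30 mm in diameter, 8 mm deep, flat floor: a seated ball's centre is 8 mm above this point.
- well_1 (a point): Centre of the mouth of a well of the strip, level with its top, at y = 0 mm of the strip's middle. Round, 30 mm in diameter, 8 mm deep, flat floor: a seated ball's centre is 8 mm above this point.
- well_2 (a point): Centre of the mouth of a well of the strip, level with its top, at y = 60 mm of the strip's middle. Round, 30 mm in diameter, 8 mm deep, flat floor: a seated ball's centre is 8 mm above this point.
- tray: Green ball tray fixed to the bench, 70 (x) x 200 (y) x 35 mm high, with three round pockets in a row along its y axis, 60 mm apart, each 30 mm wide and 8 mm deep, the two outer ones holding a ball each; origin at the centre of its underside.
- ball_0_center (a point): Centre of an orange hard ball of 32 mm diameter, 30 g. At the start two lie in the tray and one, which one varies, in the strip's middle well; all centres 43 mm above the bench (8 mm over the top of the tray or strip). Any ball may go into any well; its axes mean nothing.
- ball_1_center (a point): Centre of an orange hard ball of 32 mm diameter, 30 g. At the start two lie in the tray and one, which one varies, in the strip's middle well; all centres 43 mm above the bench (8 mm over the top of the tray or strip). Any ball may go into any well; its axes mean nothing.
- ball_2_center (a point): Centre of an orange hard ball of 32 mm diameter, 30 g. At the start two lie in the tray and one, which one varies, in the strip's middle well; all centres 43 mm above the bench (8 mm over the top of the tray or strip). Any ball may go into any well; its axes mean nothing.
- screwdriver: Screwdriver lying on the bench behind the tray, about 200 mm long along its x; leave alone.
- glue: Yellow glue bottle with red cap, 56 mm wide, 150 mm tall, beyond the jig's left corner; origin under its centre; leave alone.
- screws: Aluminium tin of brass screws, 70 mm wide, 40 mm tall, to the right of the jig; origin under its centre; leave alone.
Things that resemble listed ones, but are neither listed nor needed, are in the scene too. There is more than one size of the strip; the job needs the smaller. What is shaped like the part that bears ball_1_center but brown is not meant.

How it is judged:
By the outcome, as a careful person would: the job done as asked, in the order asked, and still so for the second after the job is handed in, while the arm keeps its last pose, push and grip.
It also fails if it takes over 61 s, if anything falls off the work surface, if the arm or the gripper's body presses on something with over 40 N, if the wrist force passes 120 N, or if a joint passes its speed limit or range.

## Working session

There is one attempt and no reset: what is moved stays moved. The work goes in short steps, Python scripts to look and compute and a tool call to move; the robot and the scene stay as the last step left them, time stands still between calls to the robot, and variables do not carry over. Pictures are saved under pics/ and viewed, at most 10 in all, crops included, and the job is handed in when it is done.

Besides the shell and the picture viewer there is one more tool, called after "Emit:" as name(argument=value, ...), one argument or row to a line, values as JSON. carry_out: Moves the arm, as the interface text tells. Its arguments: {"type":"object","properties":{"increments":{"type":"array"},"claw":{"type":"number"}},"required":["increments"]}

```bash
mkdir -p pics; cat > h.py <<'E'
import numpy as np, cv2
from cell import manip
def cam(n):
    c=manip.read_camera(n); return c
def ray(c,uv,z):
    R=cv2.Rodrigues(np.array(c["rvec"],float))[0]; t=np.array(c["tvec"],float).ravel()
    uv=np.atleast_2d(np.array(uv,float))
    d=np.c_[uv,np.ones(len(uv))]@np.linalg.inv(c["K"]).T@R
    o=-R.T@t
    return o+d*((z-o[2])/d[:,2])[:,None]
def proj(c,p):
    return cv2.projectPoints(np.array(p,float).reshape(-1,3),np.array(c["rvec"],float),np.array(c["tvec"],float),np.array(c["K"],float),None)[0][:,0]
def save(c,name): cv2.imwrite("pics/"+name,c["frame"][:,:,::-1])
E
python3 - <<'E'
from h import *
for n in("top","side"):
    c=cam(n); save(c,n+"0.png"); R=cv2.Rodrigues(np.array(c["rvec"],float))[0]; print(n,-R.T@np.array(c["tvec"]).ravel(),R[2])
    hsv=cv2.cvtColor(c["frame"],cv2.COLOR_RGB2HSV)
    m=cv2.inRange(hsv,(5,140,120),(18,255,255))
    k=cv2.connectedComponentsWithStats(m)
    for s,ce in zip(k[2][1:],k[3][1:]):
        if s[4]>30: print(n,s,ce.round(1),ray(c,ce,.043).round(4))
s=manip.sense(); print(s["clock"],s["position"],s["eef_rot"],s["grip_width"],s["wrist_force"])
E
```

```text
top [ 0.36148082 -0.03662693  1.16757858] [ 0.09668957 -0.00607803 -0.99529603]
top [127  49  25   7  49] [139.2  52.1] [[0.9274 0.5261 0.043 ]]
top [  80   49   98   34 1302] [136.6  68.6] [[0.8729 0.5317 0.043 ]]
top [332 170   8   9  59] [335.5 173.9] [[ 0.5351 -0.0968  0.043 ]]
top [195 182   8   9  56] [198.8 185.8] [[0.4987 0.3238 0.043 ]]
top [235 182   8   9  58] [238.3 185.8] [[0.4984 0.2025 0.043 ]]
side [-0.10053685  0.62485279  0.71742496] [ 0.52026398 -0.59702926 -0.6106402 ]
side [309 179  11   9  82] [314. 183.] [[ 0.5348 -0.0961  0.043 ]]
side [   0  194   71   52 1377] [ 29.4 216.6] [[0.9219 0.4591 0.043 ]]
side [228 241  14  13 138] [234.2 247. ] [[0.4986 0.2021 0.043 ]]
side [181 270  15  15 169] [187.7 277.1] [[0.4982 0.3226 0.043 ]]
0.1 [ 0.17584135 -0.65114557  0.23041777] [[ 9.65415133e-01  2.60716889e-01 -5.69599668e-04]
 [ 2.60717472e-01 -9.65413888e-01  1.55697315e-03]
 [-1.43970234e-04 -1.65163002e-03 -9.99998626e-01]] 0.08573376940360741 [-0.31313576  0.72531837 -0.12614621]
```

```bash
python3 - <<'E'
import cv2
a=cv2.imread("pics/top0.png");cv2.imwrite("pics/top0c.png",cv2.resize(a,(800,500),interpolation=cv2.INTER_CUBIC))
E
```

```text
(no output)
```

View pics/top0.png

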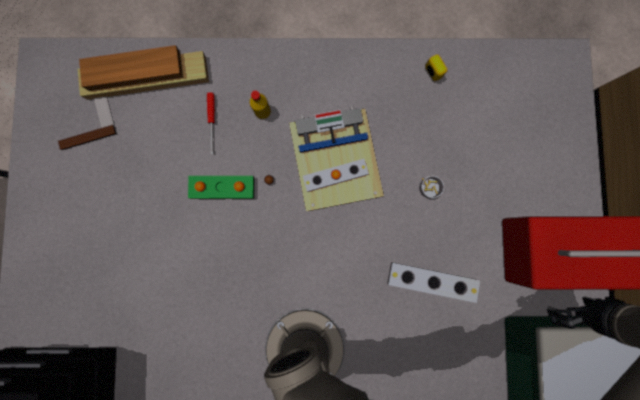

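View pics/side0.png

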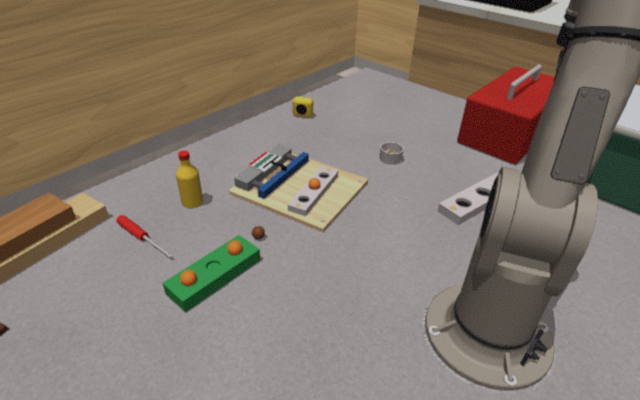

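The top view shows the small strip on the jig: wells at about (317,180) and (354,169), middle ball at (336,174), fence near (334,143). The tray balls are at (199,186) and (238,186), with a brown decoy ball at (269,180). The side view agrees. The large strip at (434,283) isn't the one needed. Next I measure the wells and the fence.

```bash
python3 - <<'E'
from h import *
c=cam("top"); f=c["frame"]; x0,y0=290,100
roi=f[100:215,285:390]; hsv=cv2.cvtColor(roi,cv2.COLOR_RGB2HSV)
off=np.array([285,100])
m=cv2.inRange(hsv,(0,0,0),(179,255,75)); m[:55]=0
k=cv2.connectedComponentsWithStats(m)
W=[]
for s,ce in zip(k[2][1:],k[3][1:]):
    if s[4]>15: p=ray(c,ce+off,.030)[0]; W.append(p); print("dark",s,ce+off,p.round(4))
b=cv2.inRange(hsv,(105,140,50),(125,255,255)); 
(cx,cy),(w,h),a=cv2.minAreaRect(cv2.findNonZero(b)); box=cv2.boxPoints(((cx,cy),(w,h),a))+off
P=ray(c,box,.042); print("fence",P.round(4))
y=cv2.inRange(hsv,(18,40,120),(35,255,255)); q=cv2.boxPoints(cv2.minAreaRect(cv2.convexHull(cv2.findNonZero(y))))+off; print("board",ray(c,q,.015).round(4))
s=cv2.inRange(hsv,(0,0,130),(179,40,255)); s[:50]=0
q=cv2.boxPoints(cv2.minAreaRect(cv2.findNonZero(s)))+off; print("strip",q, ray(c,q,.035).round(4))
E
```

```text
dark [65 66  8  8 52] [353.57692308 169.36538462] [ 0.5516 -0.1543  0.03  ]
dark [28 76  8  8 53] [316.67924528 179.64150943] [ 0.5192 -0.0387  0.03  ]
fence [[ 0.6253  0.016   0.042 ]
 [ 0.6668 -0.1916  0.042 ]
 [ 0.6469 -0.1951  0.042 ]
 [ 0.6056  0.0122  0.042 ]]
board [[ 0.707   0.0515  0.015 ]
 [ 0.7566 -0.1992  0.015 ]
 [ 0.4703 -0.2487  0.015 ]
 [ 0.4234 -0.0035  0.015 ]]
strip [[301.64756012 174.93122864]
 [366.27220154 156.97994995]
 [376.25787354 192.92837524]
 [311.63323212 210.87965393]] [[ 0.5333  0.0081  0.035 ]
 [ 0.5899 -0.1939  0.035 ]
 [ 0.4768 -0.2233  0.035 ]
 [ 0.4214 -0.023   0.035 ]]
```

Emit:
carry_out(
  increments=[
    [0.04, 0.03, 0, 0.15],
    [0.08, 0.06, 0, 0.3],
    [0.12, 0.1, 0, 0.45],
    [0.15, 0.14, 0, 0.6],
    [0.18, 0.18, 0, 0.75],
    [0.21, 0.22, 0, 0.9],
    [0.24, 0.26, 0, 1.05],
    [0.26, 0.3, 0, 1.2],
    [0.28, 0.345, 0, 1.31],
    [0.29, 0.39, 0, 1.31],
    [0.3, 0.44, 0, 1.31],
    [0.31, 0.49, 0, 1.31],
  ],
  claw=0.4,
)

```text
clock: 1.35
position: [0.4856, -0.1618, 0.2312]
eef_rot: [[-0.003, 1.0, -0.0], [1.0, 0.003, -0.0], [-0.0, -0.0, -1.0]]
wrist_force: [0.4, -0.4, -0.4]
grip_width: 0.0601
finger_force: 0.0
```

Emit:
carry_out(
  increments=[
    [0.003, 0.045, 0, 0],
    [0.005, 0.095, 0, 0],
    [0.007, 0.145, 0, 0],
    [0.009, 0.195, 0, 0],
    [0.011, 0.245, -0.01, 0],
    [0.013, 0.29, -0.03, 0],
    [0.013, 0.33, -0.06, 0],
    [0.013, 0.355, -0.09, 0],
    [0.013, 0.364, -0.12, 0],
    [0.013, 0.364, -0.13, 0],
    [0.013, 0.364, -0.13, 0],
  ],
)

```text
clock: 2.45
position: [0.4976, 0.1993, 0.0999]
eef_rot: [[-0.003, 1.0, -0.003], [1.0, 0.003, -0.002], [-0.002, -0.003, -1.0]]
wrist_force: [-0.8, -0.5, -0.3]
grip_width: 0.0595
finger_force: 0.0
```

```bash
cat >> h.py <<'E'
def oranges(n):
    c=cam(n); m=cv2.inRange(cv2.cvtColor(c["frame"],cv2.COLOR_RGB2HSV),(5,140,90),(18,255,255))
    for k in cv2.findContours(m,cv2.RETR_EXTERNAL,cv2.CHAIN_APPROX_NONE)[0]:
        if cv2.contourArea(k)>40:
            (u,v),r=cv2.minEnclosingCircle(k); print(n,round(u),round(v),round(r,1),ray(c,(u,v),.043).round(4))
    return c
E
python3 - <<'E'
from h import *
c=oranges("wrist"); save(c,"w1.png"); oranges("side")
s=manip.sense();print(s["position"],s["clock"])
E
```

```text
wrist 347 305 10.4 [[0.5186 0.1269 0.043 ]]
wrist 317 213 22.6 [[0.4956 0.2008 0.043 ]]
wrist 318 16 28.2 [[0.4957 0.3209 0.043 ]]
side 188 278 7.8 [[0.497  0.3228 0.043 ]]
side 234 247 7.2 [[0.4978 0.2024 0.043 ]]
side 35 226 40.1 [[0.8767 0.4648 0.043 ]]
side 314 183 5.3 [[ 0.5338 -0.0958  0.043 ]]
[0.49940322 0.1994522  0.10218326] 2.55
```

View pics/w1.png

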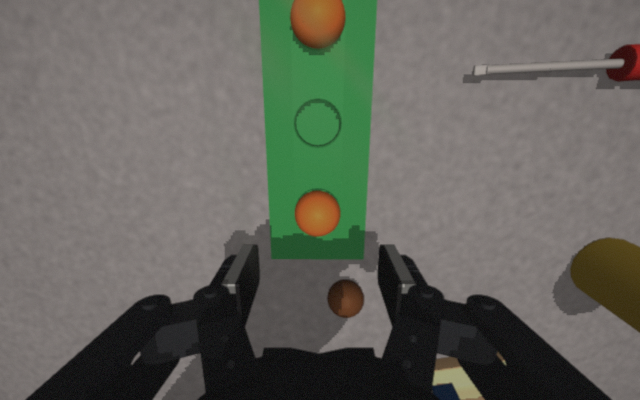

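Wrist view: the near ball is at (317,213), centred between the fingers, with the brown decoy at (347,300) beside the tray. Now I grasp it.

Emit:
carry_out(
  increments=[
    [-0.001, 0.002, -0.025, 0],
    [-0.001, 0.002, -0.045, 0],
    [-0.001, 0.002, -0.06, 0],
    [-0.001, 0.002, -0.063, 0],
    [-0.001, 0.002, -0.063, 0],
  ],
)

```text
clock: 3.05
position: [0.4981, 0.2021, 0.0388]
eef_rot: [[-0.002, 1.0, 0.001], [1.0, 0.002, -0.0], [-0.0, 0.001, -1.0]]
wrist_force: [0.1, -0.4, 1.3]
grip_width: 0.0602
finger_force: 0.0
```

Emit:
carry_out(
  increments=[
    [0, 0, 0, 0],
    [0, 0, 0, 0],
    [0, 0, 0, 0],
    [0, 0, 0, 0],
    [0, 0, 0, 0],
    [0, 0, 0, 0],
  ],
  claw=-1,
)

```text
clock: 3.65
position: [0.4983, 0.2028, 0.0395]
eef_rot: [[-0.003, 1.0, 0.002], [1.0, 0.003, 0.0], [0.0, 0.002, -1.0]]
wrist_force: [-0.9, -1.1, 5.9]
grip_width: 0.0282
finger_force: 58.7
```

```bash
python3 - <<'E'
from h import *
c=cam("side"); f=c["frame"][170:320,150:330]; w=cam("wrist")["frame"][180:330,220:420]
a=np.hstack([cv2.resize(f,(360,300),interpolation=cv2.INTER_CUBIC),cv2.resize(w,(400,300),interpolation=cv2.INTER_CUBIC)])
cv2.imwrite("pics/g1.png",a[:,:,::-1])
E
```

```text
(no output)
```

View pics/g1.png

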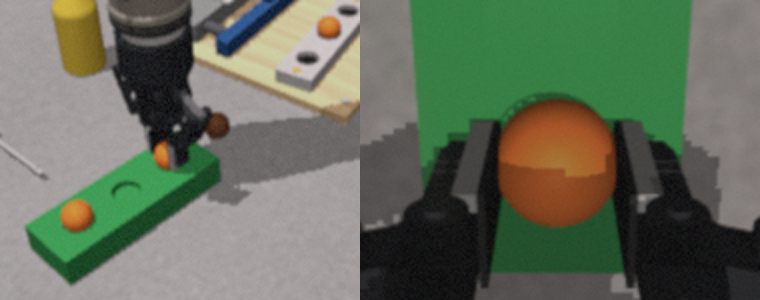

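The ball sits between the pads, but 28 mm of opening and +5.9 N upward suggest the tips are gripping above its equator. I regrip about 4 mm lower.

Emit:
carry_out(
  increments=[
    [0, 0, 0, 0],
    [0, 0, 0, 0],
    [0, -0.001, -0.003, 0],
    [0, -0.001, -0.0045, 0],
    [0, -0.001, -0.0045, 0],
  ],
  claw=0.1,
)

```text
clock: 4.25
position: [0.4974, 0.2011, 0.0334]
eef_rot: [[-0.003, 1.0, -0.001], [1.0, 0.003, -0.0], [-0.0, -0.001, -1.0]]
wrist_force: [-1.1, -0.5, 0.9]
grip_width: 0.0472
finger_force: 0.0
```

Emit:
carry_out(
  increments=[
    [0, 0, 0, 0],
    [0, 0, 0, 0],
    [0, 0, 0, 0],
    [0, 0, 0, 0],
    [0, 0, 0, 0],
  ],
  claw=-1,
)

```text
clock: 4.75
position: [0.4983, 0.2019, 0.0349]
eef_rot: [[-0.003, 1.0, 0.002], [1.0, 0.003, 0.0], [0.0, 0.002, -1.0]]
wrist_force: [-1.5, -0.4, 9.0]
grip_width: 0.0286
finger_force: 60.9
```

Emit:
carry_out(
  increments=[
    [0, 0, 0.005, 0],
    [0, 0, 0.015, 0],
    [0, 0, 0.035, 0],
    [0, 0, 0.06, 0],
    [0, 0, 0.08, 0],
    [0, 0, 0.08, 0],
  ],
)

```text
clock: 5.35
position: [0.4993, 0.2024, 0.1169]
eef_rot: [[-0.003, 1.0, 0.005], [1.0, 0.003, 0.002], [0.002, 0.005, -1.0]]
wrist_force: [1.2, -0.7, -0.0]
grip_width: 0.0287
finger_force: 59.2
```

```bash
python3 - <<'E'
from h import *
c=oranges("wrist"); s=manip.sense();print(s["position"],s["grip_width"],s["wrist_force"])
f=oranges("side")["frame"][110:300,150:330]; w=c["frame"][150:350,220:420]
a=np.hstack([cv2.resize(f,(360,380),interpolation=cv2.INTER_CUBIC),cv2.resize(w,(380,380),interpolation=cv2.INTER_CUBIC)])
cv2.imwrite("pics/g2.png",a[:,:,::-1])
E
```

```text
wrist 324 271 39.8 [[0.5033 0.1492 0.043 ]]
wrist 314 28 26.7 [[0.4955 0.3216 0.043 ]]
[0.498517   0.20174761 0.11533818] 0.028812051184731798 [-0.99948042 -1.02795754 -1.16699492]
side 188 278 7.8 [[0.497  0.3228 0.043 ]]
side 229 218 7.1 [[0.5839 0.1473 0.043 ]]
side 36 227 40.3 [[0.8742 0.4648 0.043 ]]
side 314 183 5.3 [[ 0.5337 -0.0956  0.043 ]]
```

View pics/g2.png

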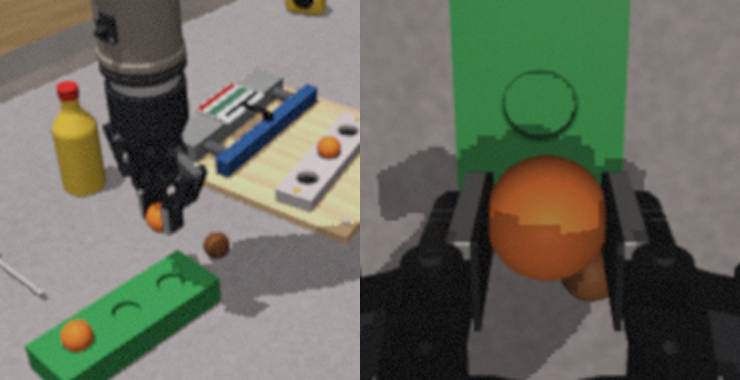

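The ball is held (side view about (229,218)) and its pocket is empty. I carry it to the near well (well_2).

Emit:
carry_out(
  increments=[
    [0.002, -0.03, 0, 0.05],
    [0.006, -0.075, 0, 0.14],
    [0.01, -0.12, 0, 0.22],
    [0.014, -0.165, 0, 0.27],
    [0.018, -0.205, 0, 0.27],
    [0.0205, -0.23, -0.01, 0.27],
    [0.0205, -0.24, -0.025, 0.27],
    [0.0205, -0.24, -0.045, 0.27],
    [0.0205, -0.24, -0.045, 0.27],
    [0.0205, -0.24, -0.045, 0.27],
  ],
)

```text
clock: 6.45
position: [0.5173, -0.0371, 0.0681]
eef_rot: [[-0.272, 0.962, -0.002], [0.962, 0.272, 0.001], [0.002, -0.002, -1.0]]
wrist_force: [0.2, -0.2, 0.8]
grip_width: 0.0286
finger_force: 59.3
```

```bash
cat >> h.py <<'E'
def chk(z):
    "held ball position in the side and top views at height z; wrist view of strip features"
    s=manip.sense(); p=s["position"]; print("tcp",p.round(4),s["wrist_force"].round(1),s["grip_width"],s["clock"])
    for n in("side","top"):
        c=cam(n); m=cv2.inRange(cv2.cvtColor(c["frame"],cv2.COLOR_RGB2HSV),(5,140,70),(18,255,255))
        k=cv2.connectedComponentsWithStats(m)
        for st,ce in zip(k[2][1:],k[3][1:]):
            if 15<st[4]<400: print(n,ce.round(1),st[4],"at z",ray(c,ce,z)[0].round(4),"at .043",ray(c,ce,.043)[0].round(4))
E
python3 - <<'E'
from h import *
chk(.079)
c=cam("wrist"); save(c,"w3.png")
E
```

```text
tcp [ 0.5173 -0.0371  0.0681] [ 0.2 -0.2  0.8] 0.028605352904885518 6.45
side [477.1  90.2] 24 at z [ 0.4661 -0.8722  0.079 ] at .043 [ 0.4981 -0.9566  0.043 ]
side [316.1 183.8] 50 at z [ 0.4948 -0.0587  0.079 ] at .043 [ 0.5284 -0.0973  0.043 ]
side [301.9 184.6] 97 at z [ 0.5178 -0.0321  0.079 ] at .043 [ 0.5527 -0.0691  0.043 ]
side [257.7 231.6] 87 at z [0.4669 0.1595 0.079 ] at .043 [0.4989 0.1332 0.043 ]
side [188.1 277.6] 184 at z [0.4649 0.3389 0.079 ] at .043 [0.4968 0.3228 0.043 ]
side [  1.3 326.3] 19 at z [0.6013 0.6179 0.079 ] at .043 [0.6409 0.6175 0.043 ]
top [105.4 128.8] 29 at z [0.6676 0.5988 0.079 ] at .043 [0.6777 0.6198 0.043 ]
top [ 77.9 138.8] 174 at z [0.6368 0.6796 0.079 ] at .043 [0.6459 0.7033 0.043 ]
top [268.  178.9] 37 at z [0.5147 0.1068 0.079 ] at .043 [0.5198 0.1115 0.043 ]
top [199.7 186. ] 72 at z [0.4935 0.3096 0.079 ] at .043 [0.4978 0.321  0.043 ]
```

View pics/w3.png

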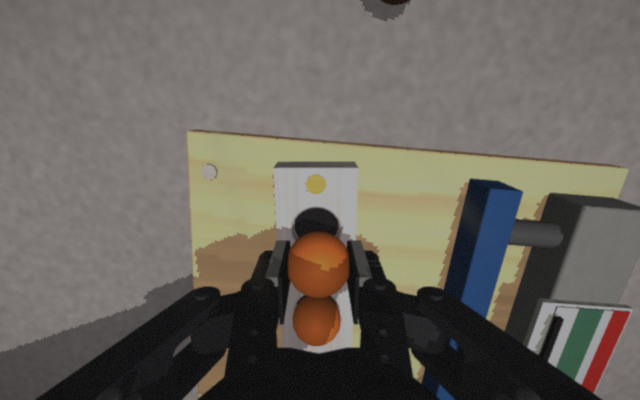

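The wrist view shows the held ball (318,264) just in front of well_2, whose far rim is at about (316,207). The middle ball is at (317,320), and the pointer is in white. A quick numeric check of the well follows.

```bash
python3 - <<'E'
from h import *
c=cam("wrist"); s=manip.sense(); print(s["position"])
g=cv2.cvtColor(c["frame"],cv2.COLOR_RGB2GRAY); m=(g[160:245,285:350]<60).astype(np.uint8)
k=cv2.connectedComponentsWithStats(m); i=1+np.argmax(k[2][1:,4]); st=k[2][i]; print(st[:5]+[285,160,0,0,0])
x,y,w,h,_=st+[285,160,0,0,0]
print("far rim",ray(c,(x+w/2,y),.035),"well predicted rim px",proj(c,[[.519-.0041,-.0387+.01445,.035],[.519,-.0387,.035]]))
p=s["position"]; print("held px pred",proj(c,p+[0,0,.008]))
E
```

```text
[ 0.51863525 -0.03778632  0.06951408]
[ 294  208   45   37 1092]
far rim [[ 0.51260892 -0.0250308   0.035     ]] well predicted rim px [[320.47895418 207.79995003]
 [320.45232888 230.61985773]]
held px pred [[320.87568127 263.58260288]]
```

Emit:
carry_out(
  increments=[
    [-0.001, -0.0005, -0.015, 0],
    [-0.001, -0.0005, -0.025, 0],
    [-0.001, -0.0005, -0.031, 0],
    [-0.001, -0.0005, -0.033, 0],
    [-0.001, -0.0005, -0.033, 0],
  ],
)

```text
clock: 7.15
position: [0.5168, -0.039, 0.0354]
eef_rot: [[-0.27, 0.963, -0.001], [0.963, 0.27, 0.0], [0.0, -0.001, -1.0]]
wrist_force: [0.5, -0.4, -1.5]
grip_width: 0.0287
finger_force: 59.8
```

No contact force, so the ball is in the well mouth. Release and lift.

Emit:
carry_out(
  increments=[
    [0, 0, 0, 0],
    [0, 0, 0, 0],
    [0, 0, 0, 0],
    [0, 0, 0.003, 0],
    [0, 0, 0.02, 0],
    [0, 0, 0.05, 0],
    [0, 0, 0.085, 0],
    [0, 0.03, 0.085, -0.05],
    [0, 0.07, 0.085, -0.1],
    [-0.005, 0.115, 0.085, -0.2],
    [-0.01, 0.16, 0.085, -0.27],
    [-0.015, 0.21, 0.085, -0.27],
  ],
  claw=0.4,
)

```text
clock: 8.35
position: [0.502, 0.1716, 0.1212]
eef_rot: [[0.001, 1.0, 0.001], [1.0, -0.001, -0.001], [-0.001, 0.001, -1.0]]
wrist_force: [1.3, 0.8, 0.0]
grip_width: 0.0595
finger_force: 0.0
```

```bash
python3 - <<'E'
from h import *
chk(.043)
E
```

```text
tcp [0.502  0.1716 0.1212] [1.3 0.8 0. ] 0.0595081834347546 8.35
side [314.  183.3] 87 at z [ 0.534  -0.0952  0.043 ] at .043 [ 0.534  -0.0952  0.043 ]
side [303.8 195.5] 93 at z [ 0.5169 -0.038   0.043 ] at .043 [ 0.5169 -0.038   0.043 ]
side [257.4 231.2] 67 at z [0.5006 0.1327 0.043 ] at .043 [0.5006 0.1327 0.043 ]
side [188.  277.6] 181 at z [0.4968 0.3229 0.043 ] at .043 [0.4968 0.3229 0.043 ]
side [  1.4 326.4] 19 at z [0.6405 0.6175 0.043 ] at .043 [0.6405 0.6175 0.043 ]
top [ 81.7 137.4] 221 at z [0.6504 0.6916 0.043 ] at .043 [0.6504 0.6916 0.043 ]
top [335.5 174. ] 60 at z [ 0.5349 -0.0969  0.043 ] at .043 [ 0.5349 -0.0969  0.043 ]
top [268.6 177.7] 22 at z [0.5236 0.1095 0.043 ] at .043 [0.5236 0.1095 0.043 ]
top [317.  179.5] 60 at z [ 0.5178 -0.0396  0.043 ] at .043 [ 0.5178 -0.0396  0.043 ]
```

First ball is seated at (0.517, -0.039). Now the second one.

Emit:
carry_out(
  increments=[
    [-0.002, 0.04, 0, 0],
    [-0.004, 0.085, 0, 0],
    [-0.0045, 0.125, -0.01, 0],
    [-0.0045, 0.145, -0.03, 0],
    [-0.0045, 0.151, -0.05, 0],
    [-0.0045, 0.151, -0.07, 0],
    [-0.0045, 0.151, -0.083, 0],
    [-0.0045, 0.151, -0.086, 0],
    [-0.0045, 0.151, -0.086, 0],
  ],
)

```text
clock: 9.35
position: [0.4977, 0.3213, 0.0348]
eef_rot: [[-0.003, 1.0, -0.0], [1.0, 0.003, -0.0], [-0.0, -0.0, -1.0]]
wrist_force: [0.5, 0.2, -0.2]
grip_width: 0.0598
finger_force: 0.0
```

Emit:
carry_out(
  increments=[
    [0, 0, 0, 0],
    [0, 0, 0, 0],
    [0, 0, 0, 0],
    [0, 0, 0, 0],
    [0, 0, 0, 0],
    [0, 0, 0, 0],
  ],
  claw=-1,
)

```text
clock: 9.95
position: [0.4983, 0.322, 0.0361]
eef_rot: [[-0.003, 1.0, 0.002], [1.0, 0.003, 0.001], [0.001, 0.002, -1.0]]
wrist_force: [-1.8, -0.5, 6.0]
grip_width: 0.0286
finger_force: 58.7
```

Emit:
carry_out(
  increments=[
    [0, 0, 0.01, 0],
    [0, 0, 0.035, 0],
    [0, -0.01, 0.065, 0],
    [0.005, -0.04, 0.085, 0],
    [0.01, -0.085, 0.085, 0.05],
    [0.015, -0.13, 0.085, 0.1],
    [0.02, -0.175, 0.085, 0.15],
    [0.025, -0.22, 0.085, 0.2],
    [0.03, -0.265, 0.085, 0.25],
    [0.035, -0.31, 0.085, 0.27],
    [0.04, -0.355, 0.085, 0.27],
    [0.045, -0.4, 0.085, 0.27],
  ],
)

```text
clock: 11.15
position: [0.5428, -0.0803, 0.1207]
eef_rot: [[-0.27, 0.963, 0.001], [0.963, 0.27, -0.0], [-0.001, 0.001, -1.0]]
wrist_force: [1.2, -1.3, -0.6]
grip_width: 0.0286
finger_force: 59.2
```

Emit:
carry_out(
  increments=[
    [0.005, -0.04, 0, 0],
    [0.007, -0.065, 0, 0],
    [0.007, -0.0765, -0.015, 0],
    [0.007, -0.0765, -0.035, 0],
    [0.007, -0.0765, -0.05, 0],
    [0.007, -0.0765, -0.05, 0],
    [0.007, -0.0765, -0.05, 0],
  ],
)

```text
clock: 11.85
position: [0.5496, -0.1534, 0.0696]
eef_rot: [[-0.272, 0.962, -0.001], [0.962, 0.272, 0.001], [0.001, -0.0, -1.0]]
wrist_force: [0.4, -0.8, 0.0]
grip_width: 0.0286
finger_force: 59.3
```

```bash
python3 - <<'E'
from h import *
chk(.079)
c=cam("wrist"); s=manip.sense(); 
g=cv2.cvtColor(c["frame"],cv2.COLOR_RGB2GRAY); m=(g[160:245,285:350]<60).astype(np.uint8)
k=cv2.connectedComponentsWithStats(m); i=1+np.argmax(k[2][1:,4]); x,y,w,h,_=k[2][i]+[285,160,0,0,0]; print(x,y,w,h)
print(s["position"],proj(c,[[.5516-.0041,-.1543+.01445,.035]]),proj(c,s["position"]+[0,0,.008]))
E
```

```text
tcp [ 0.5496 -0.1534  0.0696] [ 0.4 -0.8  0. ] 0.028638961623774783 11.85
side [323.1 161.3] 82 at z [ 0.5505 -0.1485  0.079 ] at .043 [ 0.5872 -0.1921  0.043 ]
side [314.1 183.3] 88 at z [ 0.4998 -0.0568  0.079 ] at .043 [ 0.5337 -0.0952  0.043 ]
side [303.8 195.5] 95 at z [ 0.484  -0.0026  0.079 ] at .043 [ 0.5169 -0.038   0.043 ]
side [257.7 231.7] 84 at z [0.4668 0.1597 0.079 ] at .043 [0.4988 0.1334 0.043 ]
side [  1.3 326.4] 18 at z [0.601 0.618 0.079] at .043 [0.6406 0.6176 0.043 ]
top [ 83.6 136.8] 214 at z [0.6429 0.6629 0.079 ] at .043 [0.6522 0.6861 0.043 ]
top [335.5 174. ] 60 at z [ 0.5294 -0.0949  0.079 ] at .043 [ 0.5349 -0.0969  0.043 ]
top [317.  179.4] 61 at z [ 0.513  -0.0396  0.079 ] at .043 [ 0.5181 -0.0396  0.043 ]
top [268.1 179. ] 40 at z [0.5146 0.1065 0.079 ] at .043 [0.5196 0.1112 0.043 ]
293 206 48 39
[ 0.55039901 -0.15426651  0.07066407] [[322.1908324  206.31869683]] [[320.90419083 263.7418871 ]]
```

Emit:
carry_out(
  increments=[
    [0, 0, -0.015, 0],
    [0, 0, -0.026, 0],
    [0, 0, -0.032, 0],
    [0, 0, -0.0345, 0],
    [0, 0, -0.0345, 0],
  ],
)

```text
clock: 12.5
position: [0.5495, -0.1546, 0.0359]
eef_rot: [[-0.27, 0.963, -0.001], [0.963, 0.27, -0.001], [-0.0, -0.001, -1.0]]
wrist_force: [-3.4, 0.3, 11.3]
grip_width: 0.0287
finger_force: 60.5
```

Emit:
carry_out(
  increments=[
    [0, 0, 0, 0],
    [0, 0, 0, 0],
    [0, 0, 0, 0],
    [0, 0, 0.003, 0],
    [0, 0, 0.02, 0],
    [0, 0, 0.05, 0],
    [0, 0, 0.085, 0],
    [-0.03, 0.01, 0.085, -0.1],
    [-0.06, 0.02, 0.085, -0.25],
    [-0.08, 0.025, 0.085, -0.4],
  ],
  claw=0.4,
)

```text
clock: 13.5
position: [0.4681, -0.1291, 0.1216]
eef_rot: [[0.132, 0.991, 0.0], [0.991, -0.132, -0.0], [-0.0, 0.0, -1.0]]
wrist_force: [0.3, -0.5, 0.1]
grip_width: 0.06
finger_force: 0.0
```

```bash
python3 - <<'E'
from h import *
chk(.043)
print(manip.sense()["q"])
E
```

```text
tcp [ 0.4681 -0.1291  0.1216] [ 0.3 -0.5  0.1] 0.05995090267192329 13.5
side [502.9  73.4] 28 at z [ 0.4982 -1.185   0.043 ] at .043 [ 0.4982 -1.185   0.043 ]
side [324.3 171.8] 79 at z [ 0.5502 -0.1544  0.043 ] at .043 [ 0.5502 -0.1544  0.043 ]
side [314.  183.3] 88 at z [ 0.5338 -0.0951  0.043 ] at .043 [ 0.5338 -0.0951  0.043 ]
side [303.7 195.6] 94 at z [ 0.5169 -0.0378  0.043 ] at .043 [ 0.5169 -0.0378  0.043 ]
side [257.7 231.5] 85 at z [0.4992 0.1331 0.043 ] at .043 [0.4992 0.1331 0.043 ]
side [  1.4 326.1] 17 at z [0.6412 0.6172 0.043 ] at .043 [0.6412 0.6172 0.043 ]
top [ 90.  135.5] 21 at z [0.6563 0.6662 0.043 ] at .043 [0.6563 0.6662 0.043 ]
top [ 76.3 138.4] 34 at z [0.647  0.7083 0.043 ] at .043 [0.647  0.7083 0.043 ]
top [334.7 174.1] 47 at z [ 0.5347 -0.0945  0.043 ] at .043 [ 0.5347 -0.0945  0.043 ]
top [317.  179.4] 62 at z [ 0.5183 -0.0396  0.043 ] at .043 [ 0.5183 -0.0396  0.043 ]
top [267.9 179. ] 38 at z [0.5196 0.1117 0.043 ] at .043 [0.5196 0.1117 0.043 ]
[ 0.61618121  0.36963641 -0.56579262  2.07132964  0.28250184  0.77572364
 -0.25223892]
```

All three wells are filled and the strip hasn't moved. Next I turn the gripper so both fingers lie along the fence, and come down behind the strip.

Emit:
carry_out(
  increments=[
    [0.001, 0.003, 0, -0.14],
    [0.002, 0.006, 0, -0.28],
    [0.003, 0.009, 0, -0.42],
    [0.005, 0.012, 0, -0.56],
    [0.006, 0.015, 0, -0.7],
    [0.007, 0.018, 0, -0.84],
    [0.009, 0.022, 0, -0.98],
    [0.009, 0.022, 0, -1.12],
    [0.009, 0.022, 0, -1.243],
    [0.009, 0.022, 0, -1.243],
    [0.009, 0.022, 0, -1.243],
  ],
)

```text
clock: 14.7
position: [0.4795, -0.1077, 0.1209]
eef_rot: [[0.979, 0.204, 0.001], [0.204, -0.979, -0.0], [0.001, 0.0, -1.0]]
wrist_force: [-0.6, 0.1, -0.2]
grip_width: 0.0596
finger_force: 0.0
```

Emit:
carry_out(
  increments=[
    [0, 0, -0.03, 0],
    [0, 0, -0.06, 0],
    [0, 0, -0.08, 0],
    [0, 0, -0.095, 0],
    [0, 0, -0.101, 0],
    [0, 0, -0.101, 0],
    [0, 0, -0.101, 0],
  ],
)

```text
clock: 15.4
position: [0.4793, -0.1079, 0.0199]
eef_rot: [[0.98, 0.2, 0.001], [0.2, -0.98, 0.0], [0.001, 0.0, -1.0]]
wrist_force: [-0.3, 0.8, -0.3]
grip_width: 0.0596
finger_force: 0.0
```

```bash
python3 - <<'E'
from h import *
s=manip.sense(); print(s["position"],s["wrist_force"],s["clock"])
w=cam("wrist")["frame"]; f=cam("side")["frame"][100:300,200:400]
a=np.hstack([cv2.resize(f,(320,320),interpolation=cv2.INTER_CUBIC),cv2.resize(w,(480,320),interpolation=cv2.INTER_AREA)])
cv2.imwrite("pics/p1.png",a[:,:,::-1])
E
```

```text
[ 0.47928128 -0.1079154   0.01993561] [-0.27963451  0.76792573 -0.29917957] 15.4
```

View pics/p1.png

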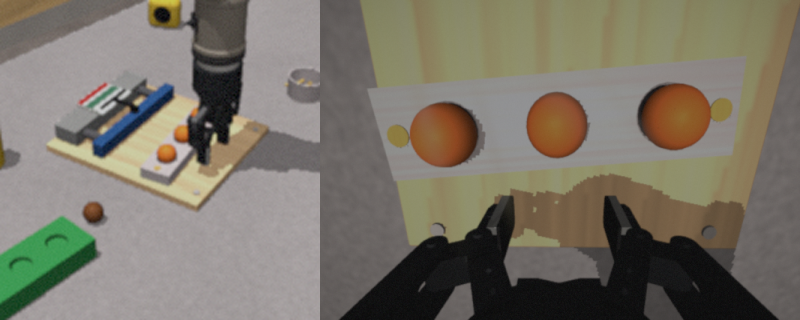

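Both fingers stand just behind the strip, centred on the middle ball. The three balls are seated, and the strip is clear of the fence. I push slowly along jig +x.

Emit:
carry_out(
  increments=[
    [0.003, 0.0006, 0, 0],
    [0.006, 0.0012, 0, 0],
    [0.009, 0.0018, 0, 0],
    [0.012, 0.0024, 0, 0],
    [0.015, 0.003, 0, 0],
    [0.018, 0.0036, 0, 0],
    [0.021, 0.0042, 0, 0],
    [0.024, 0.0048, 0, 0],
    [0.027, 0.0054, 0, 0],
    [0.03, 0.006, 0, 0],
    [0.034, 0.0068, 0, 0],
    [0.038, 0.0076, 0, 0],
  ],
)

```text
clock: 16.7
position: [0.517, -0.1003, 0.0192]
eef_rot: [[0.98, 0.199, -0.0], [0.199, -0.98, -0.0], [-0.0, 0.0, -1.0]]
wrist_force: [-1.9, -0.3, -0.8]
grip_width: 0.0602
finger_force: 1.0
```

Emit:
carry_out(
  increments=[
    [0.004, 0.0008, 0, 0],
    [0.008, 0.0016, 0, 0],
    [0.012, 0.0024, 0, 0],
    [0.016, 0.0032, 0, 0],
    [0.02, 0.004, 0, 0],
    [0.024, 0.0048, 0, 0],
    [0.028, 0.0056, 0, 0],
    [0.031, 0.0062, 0, 0],
    [0.034, 0.0068, 0, 0],
    [0.036, 0.0072, 0, 0],
    [0.036, 0.0072, 0, 0],
  ],
)

```text
clock: 17.8
position: [0.5533, -0.0929, 0.0194]
eef_rot: [[0.98, 0.2, 0.001], [0.2, -0.98, 0.0], [0.001, 0.0, -1.0]]
wrist_force: [-1.4, -0.0, -1.1]
grip_width: 0.0596
finger_force: 0.5
```

```bash
cat >> h.py <<'E'
def fence():
    c=cam("top"); h=cv2.cvtColor(c["frame"][100:215,285:390],cv2.COLOR_RGB2HSV)
    q=cv2.minAreaRect(cv2.findNonZero(cv2.inRange(h,(105,140,50),(125,255,255))))
    p=ray(c,np.array(q[0])+[285,100],.042)[0]; d=p-[.6362,-.0896,.042]
    print("fence travel mm",1000*(d[0]*.981+d[1]*.195),q[1:])
E
python3 - <<'E'
from h import *
chk(.043); fence()
E
```

```text
tcp [ 0.5533 -0.0929  0.0194] [-1.4 -0.  -1.1] 0.059629989733670966 17.8
side [283.8 187.3] 97 at z [ 0.5782 -0.0283  0.043 ] at .043 [ 0.5782 -0.0283  0.043 ]
side [257.7 231.6] 86 at z [0.4991 0.1332 0.043 ] at .043 [0.4991 0.1332 0.043 ]
side [  1.4 326.5] 18 at z [0.6404 0.6176 0.043 ] at .043 [0.6404 0.6176 0.043 ]
top [105.2 129.4] 28 at z [0.6759 0.6201 0.043 ] at .043 [0.6759 0.6201 0.043 ]
top [ 77.6 139.1] 140 at z [0.645 0.704 0.043] at .043 [0.645 0.704 0.043]
top [313.6 159.9] 57 at z [ 0.579  -0.0293  0.043 ] at .043 [ 0.579  -0.0293  0.043 ]
top [268.1 178.9] 39 at z [0.5199 0.1113 0.043 ] at .043 [0.5199 0.1113 0.043 ]
fence travel mm -1.8280891868925355 ((6.082740306854248, 67.57856750488281), 80.3802719116211)
```

Emit:
carry_out(
  increments=[
    [0.002, 0.0004, 0, 0],
    [0.004, 0.0008, 0, 0],
    [0.006, 0.0012, 0, 0],
    [0.008, 0.0016, 0, 0],
    [0.01, 0.002, 0, 0],
    [0.012, 0.0024, 0, 0],
    [0.014, 0.0028, 0, 0],
    [0.016, 0.0032, 0, 0],
    [0.018, 0.0036, 0, 0],
    [0.02, 0.004, 0, 0],
    [0.02, 0.004, 0, 0],
  ],
)

```text
clock: 19.05
position: [0.5713, -0.0894, 0.019]
eef_rot: [[0.98, 0.198, -0.003], [0.198, -0.98, -0.0], [-0.003, -0.0, -1.0]]
wrist_force: [-7.6, -1.3, 6.2]
grip_width: 0.06
finger_force: 3.8
```

```bash
python3 - <<'E'
from h import *
fence(); s=manip.sense(); print(s["position"],s["wrist_force"])
w=cam("wrist")["frame"]; t=cam("top")["frame"][90:215,280:390]
a=np.hstack([cv2.resize(t,(320,364),interpolation=cv2.INTER_CUBIC),cv2.resize(w,(480,364),interpolation=cv2.INTER_AREA)])
cv2.imwrite("pics/p2.png",a[:,:,::-1])
E
```

```text
fence travel mm 8.63859175009949 ((5.590085983276367, 68.06390380859375), 79.3803482055664)
[ 0.57131193 -0.08942365  0.01896254] [-7.30069752 -1.52890873  4.35772759]
```

View pics/p2.png

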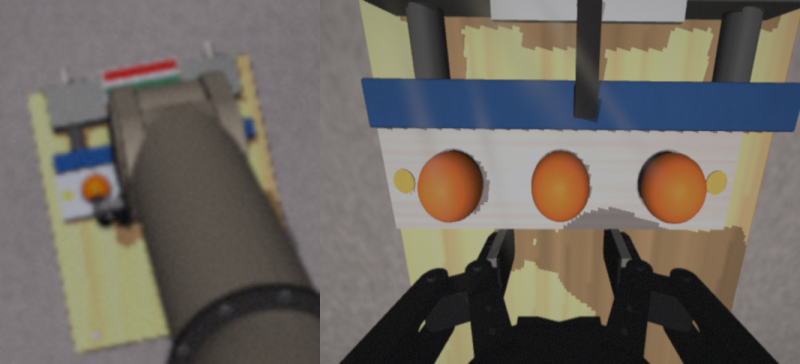

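The strip lies flat against the fence, with all three balls seated and travel at about 10 mm. I push 12 mm more.

Emit:
carry_out(
  increments=[
    [0.002, 0.0004, 0, 0],
    [0.004, 0.0008, 0, 0],
    [0.006, 0.0012, 0, 0],
    [0.008, 0.0016, 0, 0],
    [0.01, 0.002, 0, 0],
    [0.0115, 0.0023, 0, 0],
    [0.0125, 0.0025, 0, 0],
    [0.0125, 0.0025, 0, 0],
    [0.0125, 0.0025, 0, 0],
    [0.0125, 0.0025, 0, 0],
  ],
)

```text
clock: 20.2
position: [0.5805, -0.0878, 0.0184]
eef_rot: [[0.98, 0.197, -0.009], [0.197, -0.98, -0.001], [-0.009, -0.0, -1.0]]
wrist_force: [-14.7, -1.5, 10.4]
grip_width: 0.0596
finger_force: 7.7
```

```bash
python3 - <<'E'
from h import *
fence(); s=manip.sense(); print(s["position"],s["wrist_force"],s["clock"],np.abs(s["joint_vel"]).max())
w=cam("wrist")["frame"]; f=cam("side")["frame"][120:220,210:370]
a=np.hstack([cv2.resize(f,(480,300),interpolation=cv2.INTER_CUBIC),cv2.resize(w,(320,300),interpolation=cv2.INTER_AREA)])
cv2.imwrite("pics/p3.png",a[:,:,::-1])
E
```

```text
fence travel mm 17.33833628230476 ((5.160079002380371, 67.4496078491211), 79.3803482055664)
[ 0.58052921 -0.08773757  0.01846178] [-15.39373421  -1.89686004  10.46144295] 20.25 0.002930595739283619
```

View pics/p3.png

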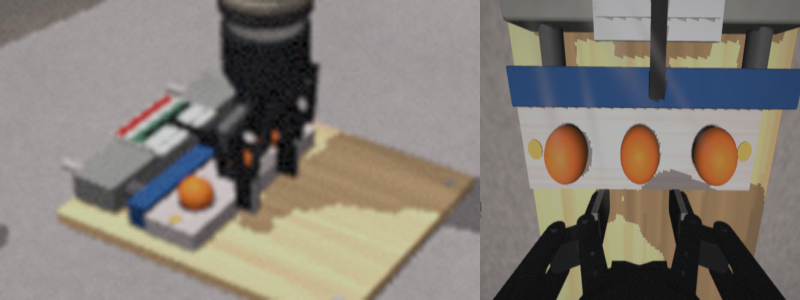

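Travel is now about 17–19 mm, just inside green. I push a little more to reach mid-green.

Emit:
carry_out(
  increments=[
    [0.001, 0.0002, 0, 0],
    [0.002, 0.0004, 0, 0],
    [0.003, 0.0006, 0, 0],
    [0.004, 0.0008, 0, 0],
    [0.004, 0.0008, 0, 0],
    [0.004, 0.0008, 0, 0],
    [0.004, 0.0008, 0, 0],
    [0.004, 0.0008, 0, 0],
  ],
)

```text
clock: 21.15
position: [0.5834, -0.0872, 0.0184]
eef_rot: [[0.98, 0.197, -0.011], [0.197, -0.98, -0.002], [-0.011, -0.001, -1.0]]
wrist_force: [-18.3, -2.3, 14.2]
grip_width: 0.0594
finger_force: 9.3
```

```bash
python3 - <<'E'
from h import *
fence(); s=manip.sense(); print(s["position"],s["wrist_force"],s["clock"],np.abs(s["joint_vel"]).max())
c=cam("wrist");w=c["frame"]
m=cv2.inRange(cv2.cvtColor(w,cv2.COLOR_RGB2HSV),(105,140,40),(125,255,255)); ys,xs=np.nonzero(m)
for u in (250,300,400):
    col=ys[xs==u]; 
    P=ray(c,[(u,col.min()),(u,col.max())],.042)
    print([round(1000*((p[0]-.6362)*.981+(p[1]+.0896)*.195),1) for p in P],"expected rest +10,-10")
t=cam("top")["frame"][95:165,285:385]; f=cam("side")["frame"][120:220,210:370]
a=np.hstack([cv2.resize(f,(400,250),interpolation=cv2.INTER_CUBIC),cv2.resize(w,(400,250),interpolation=cv2.INTER_AREA)])
b=cv2.resize(t,(400,280),interpolation=cv2.INTER_CUBIC)
a=np.vstack([a,np.hstack([b,cv2.resize(w[:150,200:420],(400,280))])])
cv2.imwrite("pics/p4.png",a[:,:,::-1])
E
```

```text
fence travel mm 19.952092006650066 ((5.187678337097168, 67.43981170654297), 79.69515228271484)
[ 0.58338653 -0.08727828  0.01840407] [-18.67901585  -0.95755627  13.92630647] 21.2 0.001377236328341902
[np.float64(27.5), np.float64(9.3)] expected rest +10,-10
[np.float64(14.2), np.float64(9.3)] expected rest +10,-10
[np.float64(27.3), np.float64(19.3)] expected rest +10,-10
```

View pics/p4.png

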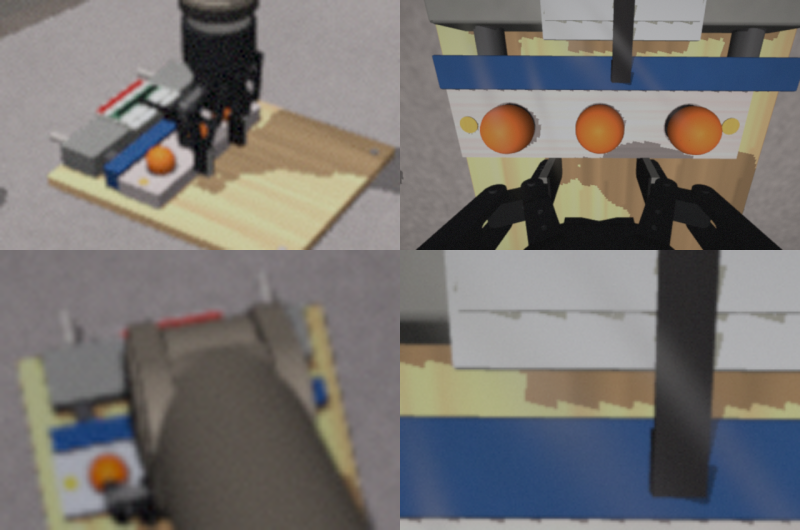

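The fence has travelled about 20 mm (mid-green). The strip is flat, all three balls are seated, and the arm is still. Handing in.

```bash
python3 -c "
from cell import manip
print(manip.sign_off())"
```

```text
the job is handed in; nothing more can be done
None
```

The job is handed in: both tray balls are in the empty wells, and the arm is still pushing the loaded strip flat against the fence, at about 18–21 mm of travel by my camera measurement (green is 14–30 mm).

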